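# Present a battery service plug to the inspection camera

### The arm

A 7-joint arm with a two-finger parallel gripper is mounted at the origin on the work surface. World frame = base frame: x ahead of the robot, y to its left, z up, the work surface at z = 0. Lengths are in m, angles in rad, forces in N, time in s.
With the tool pointing down it reaches from about 0.35 to 0.9 m from the base axis. Payload 8.1 kg.
Tool frame: the origin (TCP) lies at the centre of the arm's flange, where the gripper is bolted on; the fingertips stand 178 mm ahead of it and the grasp point (between the pads) lies 159 mm ahead of it; x points along the fingers, z is the direction in which the jaws open and shut, and the axes are right-handed (so a half turn about x gives the same grasp; the last joint's range is limited). The gripper opens to 92 mm and grips with 3 to 60 N. Pads are 19 mm wide; open, the fingers measure 130 mm over their backs; the gripper's body (75 mm by 190 mm) begins 47 mm behind the grasp point.
Start: joints at [1.161, 0.434, 0.025, 1.573, -0.012, 1.134, -0.075], TCP at [0.189, -0.596, 0.405] pointing down, gripper open.
Joint ranges: [-2.62, 2.62], [-0.44, 2.09], [-1.27, 1.32], [0.08, 2.57], [-1.32, 4.46], [0.12, 2], [-2.74, 2.74]. Speed limits (rad/s): [2.22, 2.22, 3.01, 3.01, 3.14, 3.14, 3.14].

### API

Orientations are given as a rotation vector (axis times angle).
In Python, from cell import arm, get_image, search_frame, pinpoint gives the robot as it stands.
- The arm moves only by the tool arm_command, never from a script. Its argument "motion" is a list of rows, each a list of 7 numbers: the finger opening in mm, from 0 to 91.8, then the shift along the tool's x, y, z in mm, then the turn, a rotation vector about the tool's x, y, z in degrees. In form: [[fingers, x, y, z, ax, ay, az], ...]. A call has 1 to 5 rows; each row shifts and turns the commanded pose from where the row before left it, along the tool's axes as they then stand; what a row does not reach is not made up. A row lasts 1/8 s, in which the tool goes at most 62.5 mm and 10.7 degrees, less where a joint would pass 70% of its speed; a pose out of reach is approached as far as the arm can. A call with a gripper value outside its range is refused whole. The fingers move at their own pace and stop on an object; "newtons" is the grip in N (left out, the last holds). Time passes only in rows, so rows that do not move let the fingers close. It gives the time, the measured TCP pose, the force and the opening at its end, in the units of the state.
- arm.observe(): the state, without advancing time (a new reading comes with each control period).
- get_image(name): name is "side" or "top"; returns a dict with "frame" (400x640x3 uint8, red, green, blue), "range_z" (400x640 float32, m along the optical axis (not along the pixel's ray), 0 where there is no reading), "K" (3x3 intrinsics, pixels), "distortion" ([k1, k2, p1, p2, k3] as OpenCV has them; the pictures are not rectified), "origin" and "rotation" of the camera in the world. Camera axes: x right, y down, z forward; pixel columns grow to the right and rows downward; lengths in m; the calibration is good to about 2 mm. A picture is of the moment at which its call begins.
- arm.sign_off(): hands the job in, once; it reports no verdict.
Trained networks look in the newest picture that a camera, given by its name, has taken for a name from the list of things; names that differ only in an ending like _2 or _b are one class to them, and where a whole thing is asked for, a point or a joint stands for the part that bears it (a point fixed in the world has none). Each returns a list of dicts, best first, with "p" (0 to 1); they miss things now and then, are a little off and sometimes report something else, mostly with a low value. They report only what shows in the picture. A call takes as long as a camera call. They do not tell look-alikes from the thing itself.
- search_frame(camera, target): "point" ([x, y, z] in m, in world coordinates, good to about 4 mm: the middle of the surface that is visible of it).
- pinpoint(camera, target): "point" ([x, y, z] in m, in world coordinates, good to about 4 mm: a listed point, or the origin of a listed thing).
The state is a dict: "clock": time; "joints": joint angles; "dq": joint speeds; "joint_efforts": joint torques, N m; "position": TCP position; "ee_rot": TCP orientation; "force": force on the tool from outside, world axes, zero at the start; "ft_torque": the same for the moment, N m; "width": opening from 0.0 (shut) to 1.0 (fully open).
Only numpy, scipy, OpenCV 4.12 (cv2) and the standard library are available. Lean on these libraries where they do the work, as an engineer would, in place of code of your own. Each camera call takes 0.05 s, during which the arm holds its last target. There are 200 camera calls.

### The job

Pick the orange service plug out of the blue bin and show its contacts to the inspection camera: hold it in the air with its open underside squarely facing the lens, centred on the lens and about 10 cm from the glass, the plug's long side in line with the two red marks on the ring light (either way round). Do not touch the camera, and leave the black plug and the white contactor where they are in the bin. Finish while still holding the plug there, steady in the gripper; do not put it down.

Things in the scene. Friction and masses are not known exactly. Their poses are not given: they have to be found in the camera images.
- plug: Orange service plug, about 0.16 kg, upright on the bin floor. Origin: centre of its open underside (mouth); z up, y its long side. Skirt 40 (x) x 62 (y) mm, hollow, two copper blades inside, z = 0 to 28 mm; flange 48 x 70 mm, z = 28 to 36 mm; on top, centred, a grip ridge 14 mm thick (x), 54 mm long (y), z = 36 to 66 mm, to be pinched across its thickness from above.
- blank: A black blanking plug in the same bin: the same outer shape and size as the orange plug (66 mm high). To be left in place. Origin: centre of its underside, z up.
- contactor: A white contactor block with four brass studs in the same bin, 50 (x) x 58 (y) mm, 52 mm high. To be left in place. Origin: centre of its underside, z up.
- bin: The blue open-topped bin, fixed to the table, 190 (x) x 320 (y) x 60 (z) mm outside, walls and floor 5 mm thick. Origin: centre of its underside, z up. The three parts stand on its floor in a row along its y, about 95 mm apart, in any order, each turned up to 0.4 rad from the bin's own axes.
- lens: Head of the inspection camera, fixed: grey housing 64 (x) x 96 (y) mm, white ring light 92 mm across, dark lens in its middle. Origin: centre of the lens glass, about 125 mm above the table. z: viewing direction, out of the glass; it looks up, leaning 25 degrees from vertical towards its own -x, roughly to the robot. y: level line through the two red marks on the ring light (at 37 mm).
- camera_base: The camera's aluminium foot, 150 (x) x 130 (y) mm, 12 mm thick with two side cheeks up to 95 mm high, fixed to the table; it carries the camera head. Origin: centre of its underside, z up.
Mind the look-alikes: they are no part of the job. What is meant by the plug is not green or purple, and is the larger of those in its own colour.

How it is judged:
On the way:
1. the orange plug is lifted clear above the bin's rim, held by the fingers (z of plug in the frame of bin above 0.07 m and contact force between the fingers and plug above 1 N), for 0.1 s.
At the end, for the whole second after the job is handed in: The plug hangs still in the gripper alone: mouth towards the lens, within 15 mm either way of the lens axis and 80 to 120 mm from the glass, its axis within 0.17 rad of the viewing line, its long side within 0.2 rad of the red marks; black plug and contactor still in the bin (z of plug in the frame of lens between 0.08 and 0.12 m and x of plug in the frame of lens between -0.015 and 0.015 m and y of plug in the frame of lens between -0.015 and 0.015 m and angle between the z axis of plug and the z axis of lens, either way round below 0.17 rad and angle between the y axis of plug and the y axis of lens, either way round below 0.2 rad and angle between plug's own z axis and vertical below 0.8 rad and linear speed of plug below 0.02 m/s and angular speed of plug below 0.15 rad/s and contact force between the fingers and plug above 1 N and contact force between plug and bin below 0.2 N and contact force between plug and camera_base below 0.2 N and contact force between plug and blank below 0.2 N and contact force between plug and contactor below 0.2 N and z of each of blank, contactor in the frame of bin below 0.03 m and x of blank in the frame of bin between -0.09 and 0.09 m and y of blank in the frame of bin between -0.155 and 0.155 m and x of contactor in the frame of bin between -0.09 and 0.09 m and y of contactor in the frame of bin between -0.155 and 0.155 m); the arm keeps its last pose, push and grip.
It fails at once if the black plug or the contactor is shifted more than 30 mm (distance of any of blank, contactor from where it was at the start of the episode above 0.03 m).
It fails at once if the camera is touched by the plug or the robot (contact force between any of plug, the fingers, the arm and camera_base above 0.5 N).
It also fails if it takes over 32 s, if anything falls off the work surface, if the arm or the gripper's body presses on something with over 40 N, if the wrist force passes 120 N, or if a joint passes its speed limit or range.

## Working session

There is one attempt and no reset: what is moved stays moved. The work goes in short steps, Python scripts to look and compute and a tool call to move; the robot and the scene stay as the last step left them, time stands still between calls to the robot, and variables do not carry over. Pictures are saved under pics/ and viewed, about 8 in all and at most 12, crops included, and the job is handed in when it is done.

Besides the shell and the picture viewer there is one more tool, called as name(argument=value, ...) on one line, values as JSON. arm_command: Moves the arm, as the interface text tells. Its arguments: {"type":"object","properties":{"motion":{"type":"array"},"newtons":{"type":"number"}},"required":["motion"]}

```bash
mkdir -p pics; ls; python3 - <<'E'
from cell import arm,get_image,search_frame,pinpoint
import cv2,numpy as np
print(arm.observe())
for n in ("top","side"):
    d=get_image(n); cv2.imwrite(f"pics/{n}0.png",d["frame"][:,:,::-1]); print(n,d["K"],d["distortion"],d["origin"],d["rotation"])
    for t in ("plug","blank","contactor","bin","lens","camera_base"):
        print(n,t,[(np.round(r["point"],3).tolist(),round(r["p"],2)) for r in pinpoint(n,t)])
E
```

```text
pics
{'clock': 0.0, 'joints': array([ 1.16140119,  0.43523504,  0.02499613,  1.5741108 , -0.01159371,
        1.1339807 , -0.07510631]), 'dq': array([ 9.82711335e-04, -1.88945963e-03, -8.90287425e-05,  2.32930236e-03,
        1.87060319e-04, -2.17510111e-03, -4.63409375e-04]), 'joint_efforts': array([-5.43711249e-04, -6.67849445e+01,  9.85032544e-01, -3.14464509e+01,
       -6.02381257e-02,  4.26962378e-02,  1.53123810e-04]), 'position': array([ 0.18864018, -0.59560869,  0.40393222]), 'ee_rot': array([ 0.98122707,  1.34023008, -0.97989102]), 'force': array([ 0.05581674, -0.44167105, -0.13308795]), 'ft_torque': array([-0.01672343, -0.01237501,  0.01606286]), 'width': 1.0009124729966539}
top [[439.71214073   0.         322.33905924]
 [  0.         439.71214073 205.91941726]
 [  0.           0.           1.        ]] [-0.03667446  0.          0.          0.          0.        ] [ 0.44694945 -0.00658395  0.9182137 ] [-2.15133242  2.16623328 -0.15341928]
top plug [([0.444, -0.04, -0.0], 0.83), ([0.556, -0.051, -0.001], 0.81), ([0.522, 0.213, 0.001], 0.57), ([0.545, 0.114, 0.004], 0.55), ([0.507, 0.298, 0.008], 0.33)]
top blank [([0.511, 0.213, 0.001], 0.75)]
top contactor [([0.505, 0.296, 0.006], 0.78)]
top bin [([0.521, 0.211, 0.0], 0.9)]
top lens [([0.512, -0.204, 0.125], 0.91)]
top camera_base [([0.512, -0.207, 0.001], 0.64)]
side [[514.005868     0.         315.86191226]
 [  0.         514.005868   199.6989976 ]
 [  0.           0.           1.        ]] [0.02245276 0.         0.         0.         0.        ] [0.30058769 0.8112892  0.69164101] [-0.37045354  2.62970794 -1.3978234 ]
side plug [([0.689, -0.047, -0.003], 0.94), ([0.545, 0.113, 0.001], 0.69), ([0.447, -0.045, -0.001], 0.63)]
side blank [([0.509, 0.214, 0.002], 0.75)]
side contactor [([0.506, 0.302, 0.006], 0.56)]
side bin [([0.522, 0.208, 0.002], 0.83)]
side lens [([0.512, -0.206, 0.128], 0.57)]
side camera_base [([0.51, -0.209, 0.0], 0.6)]
```

View pics/top0.png

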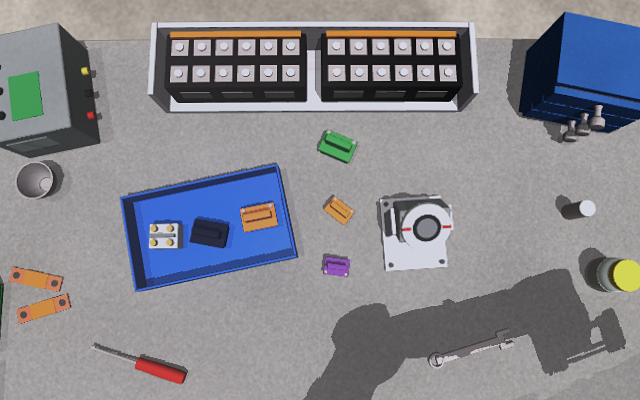

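View pics/side0.png

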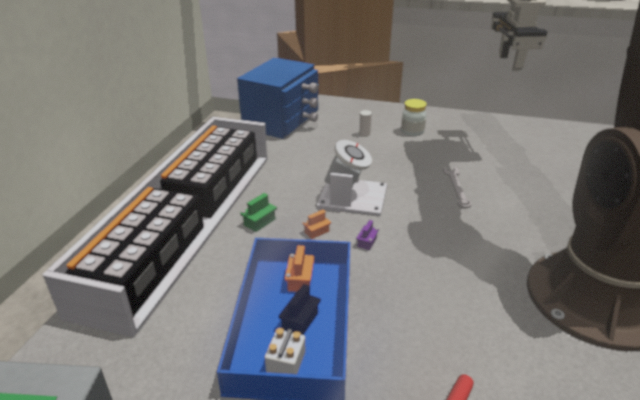

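The top view shows the bin's orange plug at about (258,217), next to the black plug at (210,232) and the white contactor at (165,236). The camera head is at (428,229), with red marks at about (406,229) and (450,227). The small orange plug at (338,209) is a look-alike.

```bash
cat > h.py <<'E'
import cv2,numpy as np
from cell import arm,get_image,search_frame,pinpoint
from scipy.spatial.transform import Rotation as R
def cloud(n):
    d=get_image(n); h,w=d["range_z"].shape
    uv=np.stack(np.meshgrid(np.arange(w),np.arange(h)),-1).reshape(-1,1,2).astype(np.float64)
    p=cv2.undistortPoints(uv,d["K"],np.array(d["distortion"])).reshape(h,w,2)
    z=d["range_z"][...,None]
    P=np.concatenate([p*z,z],-1)@R.from_rotvec(d["rotation"]).as_matrix().T+d["origin"]
    hsv=cv2.cvtColor(d["frame"],cv2.COLOR_RGB2HSV)
    return P,hsv,d["frame"],d["range_z"]>0
def orange(hsv): return (hsv[...,0]>6)&(hsv[...,0]<22)&(hsv[...,1]>130)&(hsv[...,2]>80)
def red(hsv): return ((hsv[...,0]<6)|(hsv[...,0]>174))&(hsv[...,1]>130)&(hsv[...,2]>80)
def near(P,c,r): return np.linalg.norm(P[...,:2]-np.array(c),axis=-1)<r
def rect(X):
    r=cv2.minAreaRect((X[:,:2]*1000).astype(np.float32)); return np.round(r[0],1),np.round(r[1],1),round(r[2],1)
E
python3 - <<'E'
from h import *
for n in ("top","side"):
    P,hsv,f,ok=cloud(n)
    m=orange(hsv)&near(P,(.545,.114),.07)&ok
    X=P[m]; print(n,"orange",len(X),X.min(0).round(3),X.max(0).round(3))
    for lo,hi in((.06,.09),(.033,.05)):
        Y=X[(X[:,2]>lo)&(X[:,2]<hi)]
        if len(Y)>5: 
            e,v=np.linalg.eigh(np.cov(Y[:,:2].T)); print(lo,len(Y),"mean",Y.mean(0).round(4),"rect",rect(Y),"long dir deg",np.degrees(np.arctan2(v[1,1],v[0,1])).round(1), "med z",np.median(Y[:,2]))
    m=red(hsv)&near(P,(.512,-.205),.06)&ok
    X=P[m]; k,l,c=cv2.kmeans(X.astype(np.float32),2,None,(3,50,1e-6),5,0); print("red",len(X),c.round(4),"mid",c.mean(0).round(4),np.diff(c,axis=0).round(4))
    # ring: white bright, high
    m=near(P,(.512,-.205),.06)&ok&(hsv[...,1]<40)&(hsv[...,2]>170)&(P[...,2]>.09)
    X=P[m]; 
    for _ in range(3):
        c0=X.mean(0); nn=np.linalg.svd(X-c0,full_matrices=False)[2][2]; nn*=np.sign(nn[2]); X=X[np.abs((X-c0)@nn)<.006]
    print("ring",len(X),c0.round(4),nn.round(3),"lean",np.degrees(np.arccos(nn[2])).round(1),np.degrees(np.arctan2(nn[1],nn[0])).round(1))
    g=near(P,(.512,-.205),.06)&ok&(hsv[...,2]<110)&(P[...,2]>.1)&(np.abs((P-c0)@nn)<.015)
    X=P[g]; print("glass",len(X),X.mean(0).round(4),np.median((X-c0)@nn))
    b=near(P,(.52,.21),.2)&ok&(hsv[...,0]>105)&(hsv[...,0]<125)&(hsv[...,1]>150)
    X=P[b]; print("bin",rect(X[X[:,2]>.055]),rect(X[X[:,2]<.012]),"floor z",np.median(X[X[:,2]<.012,2]))
E
```

```text
top orange 673 [0.513 0.074 0.036] [0.569 0.149 0.074]
0.06 206 mean [0.5417 0.1114 0.0701] rect (array([542.1, 111.6]), array([13.8, 53.7]), 11.5) long dir deg 101.7 med z 0.07046149409901609
0.033 466 mean [0.5374 0.1101 0.0406] rect (array([541.6, 111.9]), array([46.3, 68.8]), 11.1) long dir deg 102.0 med z 0.04058407910941414
red 32 [[ 0.5123 -0.2417  0.1238]
 [ 0.5084 -0.1676  0.1234]] mid [ 0.5104 -0.2046  0.1236] [[-0.0039  0.0742 -0.0003]]
ring 1086 [ 0.513  -0.2046  0.1234] [-0.421 -0.022  0.907] lean 24.9 -177.0
glass 405 [ 0.518  -0.1955  0.124 ] 0.000614512230152458
bin (array([521.2, 209.9]), array([189.4, 319.2]), 12.0) (array([531.5, 214.7]), array([198. , 309.8]), 11.9) floor z 0.004603220304680189
side orange 457 [0.516 0.077 0.038] [0.565 0.151 0.076]
0.06 121 mean [0.5412 0.1191 0.0723] rect (array([543.1, 115.5]), array([13.8, 51.7]), 10.8) long dir deg 99.0 med z 0.07274475756119558
0.033 327 mean [0.5356 0.12   0.043 ] rect (array([541.3, 114.3]), array([41.1, 70.4]), 10.4) long dir deg 92.1 med z 0.042898688167338994Traceback (most recent call last):
  File "<stdin>", line 11, in <module>
cv2.error: OpenCV(4.12.0) /io/opencv/modules/core/src/kmeans.cpp:243: error: (-2:Unspecified error) in function 'double cv::kmeans(cv::InputArray, int, cv::InputOutputArray, cv::TermCriteria, int, int, cv::OutputArray)'
> There can't be more clusters than elements (expected: 'N >= K'), where
>     'N' is 0
> must be greater than or equal to
>     'K' is 2
```

Plug mouth is at about (0.542, 0.112, 0.005), with its long side at 101.3°. Lens is at (0.511, -0.205, 0.1235), and its normal leans 25° towards -x with its y at 93°.

```bash
cat > plan.py <<'E'
# prints rounded rows from measured pose (or given start) to a TCP goal; linear + slerp
from h import *
from scipy.spatial.transform import Slerp
def frame(a,z):  # tool x along a, tool z near z
    a=a/np.linalg.norm(a); z=z-a*(a@z); z/=np.linalg.norm(z); return R.from_matrix(np.c_[a,np.cross(z,a),z])
def down(yaw): t=np.radians(yaw); return frame(np.array([0,0,-1.]),np.array([np.cos(t),np.sin(t),0]))
def rows(p,q,P,Q,w,step=55,turn=9.5,slow=None):
    p=np.array(p,float);P=np.array(P,float)
    n=int(max(1,np.ceil(np.linalg.norm(P-p)*1000/step),np.ceil(np.degrees((q.inv()*Q).magnitude())/turn)))
    S=Slerp([0,1],R.concatenate([q,Q])); out=[]
    for i in range(1,n+1):
        t=i/n; r=np.r_[w,np.round(q.inv().apply(p+0)*0+q.inv().apply((S(t).as_matrix()*0).sum()+ (P0(p,P,i,n)-p))*1000),np.round(np.degrees((q.inv()*S(t)).as_rotvec()),1)]
        p=p+q.apply(r[1:4]/1000); q=q*R.from_rotvec(np.radians(r[4:])); out.append(r.tolist())
    for k in range(0,n,5): print(out[k:k+5])
    return p,q
E
python3 - <<'E'
s=open('plan.py').read()
a=s.index("    S=Slerp"); b=s.index("    for k in")
s=s[:a]+'''    S=Slerp([0,1],R.concatenate([q,Q])); out=[]; p0=p
    for t in np.arange(1,n+1)/n:
        r=np.r_[w,np.round(q.inv().apply(p0+(P-p0)*t-p)*1000),np.round(np.degrees((q.inv()*S(t)).as_rotvec()),1)]
        p=p+q.apply(r[1:4]/1000); q=q*R.from_rotvec(np.radians(r[4:])); out.append(r.tolist())
'''+s[b:]
open('plan.py','w').write(s.replace(",slow=None",""))
E
python3 - <<'E'
from plan import *
s=arm.observe(); q=R.from_rotvec(s["ee_rot"]); print(q.as_matrix().round(3))
for y in (11.3,191.3): print(y,np.degrees((q.inv()*down(y)).as_rotvec()).round(1))
Y=11.3 if (q.inv()*down(11.3)).magnitude()<(q.inv()*down(191.3)).magnitude() else 191.3
rows(s["position"],q,[.542,.112,.33],down(Y),60)
E
```

```text
[[ 0.     0.953  0.302]
 [-0.     0.302 -0.953]
 [-1.     0.     0.   ]]
11.3 [-83.7   0.    0. ]
191.3 [96.3  0.  -0. ]
[[60.0, 5.0, 37.0, -38.0, -5.6, 0.0, 0.0], [60.0, 5.0, 40.0, -34.0, -5.6, 0.0, 0.0], [60.0, 5.0, 43.0, -30.0, -5.5, 0.0, 0.0], [60.0, 5.0, 46.0, -26.0, -5.6, 0.0, 0.0], [60.0, 5.0, 49.0, -21.0, -5.6, 0.0, 0.0]]
[[60.0, 5.0, 50.0, -16.0, -5.6, 0.0, 0.0], [60.0, 5.0, 51.0, -12.0, -5.6, 0.0, 0.0], [60.0, 5.0, 53.0, -6.0, -5.6, 0.0, 0.0], [60.0, 5.0, 52.0, -1.0, -5.5, 0.0, 0.0], [60.0, 5.0, 53.0, 4.0, -5.6, 0.0, 0.0]]
[[60.0, 5.0, 52.0, 9.0, -5.6, 0.0, 0.0], [60.0, 5.0, 51.0, 14.0, -5.6, 0.0, 0.0], [60.0, 5.0, 49.0, 19.0, -5.6, 0.0, 0.0], [60.0, 5.0, 47.0, 24.0, -5.5, 0.0, 0.0], [60.0, 5.0, 45.0, 28.0, -5.6, 0.0, 0.0]]
```

arm_command(motion=[[60,0,37,-38,-5.6,0,0],[60,0,40,-34,-5.6,0,0],[60,0,43,-30,-5.6,0,0],[60,0,46,-26,-5.6,0,0],[60,0,49,-21,-5.6,0,0]])

```text
clock: 1.42
position: [0.3071, -0.3579, 0.405]
ee_rot: [0.603, 1.484, -0.604]
force: [0.6, 0.1, 0.2]
width: 0.655
```

arm_command(motion=[[60,0,50,-16,-5.6,0,0],[60,0,51,-12,-5.6,0,0],[60,0,53,-6,-5.6,0,0],[60,0,52,-1,-5.6,0,0],[60,0,53,4,-5.6,0,0]])

```text
clock: 2.05
position: [0.4241, -0.122, 0.4051]
ee_rot: [0.222, 1.558, -0.223]
force: [0.1, -0.7, -0.7]
width: 0.653
```

arm_command(motion=[[60,10,52,9,-5.6,0,0],[60,10,51,14,-5.6,0,0],[60,10,49,19,-5.6,0,0],[60,10,47,24,-5.5,0,0],[60,10,45,28,-5.6,0,0]])

```text
clock: 2.68
position: [0.5413, 0.1145, 0.3545]
ee_rot: [-0.159, 1.564, 0.159]
force: [0.6, -0.5, -0.7]
width: 0.656
```

arm_command(motion=[[60,0,0,0,0,0,0],[60,0,0,0,0,0,0]], newtons=40)

```text
clock: 2.92
position: [0.5405, 0.1128, 0.3545]
ee_rot: [-0.157, 1.566, 0.156]
force: [0.6, -0.8, -0.2]
width: 0.653
```

```bash
python3 - <<'E'
from plan import *
s=arm.observe(); q=R.from_rotvec(s["ee_rot"]); print(s["clock"],s["position"],s["joints"].round(2),s["width"])
print("to goal",(q.inv().apply(np.array([.542,.112,.222])-s["position"])*1000).round(1),np.degrees((q.inv()*down(11.3)).as_rotvec()).round(1))
for n in("top","side"):
    P,hsv,f,ok=cloud(n); X=P[orange(hsv)&near(P,(.542,.112),.06)&ok&(P[...,2]<.08)]
    if len(X)>20: print(n,len(X),rect(X[X[:,2]<.05]),rect(X[X[:,2]>.06]) if (X[:,2]>.06).sum()>5 else "")
    if n=="side": cv2.imwrite("pics/s1.png",cv2.resize(f[200:400,200:440,::-1],None,fx=3,fy=3))
E
```

```text
2.925 [0.5404792  0.11282841 0.3544801 ] [ 0.14  0.44 -0.61  1.78  0.29  1.01 -0.38] 0.6532987545651985
to goal [132.5  -1.1   1.4] [ 0.1 -0.   0. ]
side 607 (array([541.8, 114.4]), array([43.3, 68.9]), 12.3) (array([542.9, 116.5]), array([14.3, 48.6]), 10.5)
```

View pics/s1.png

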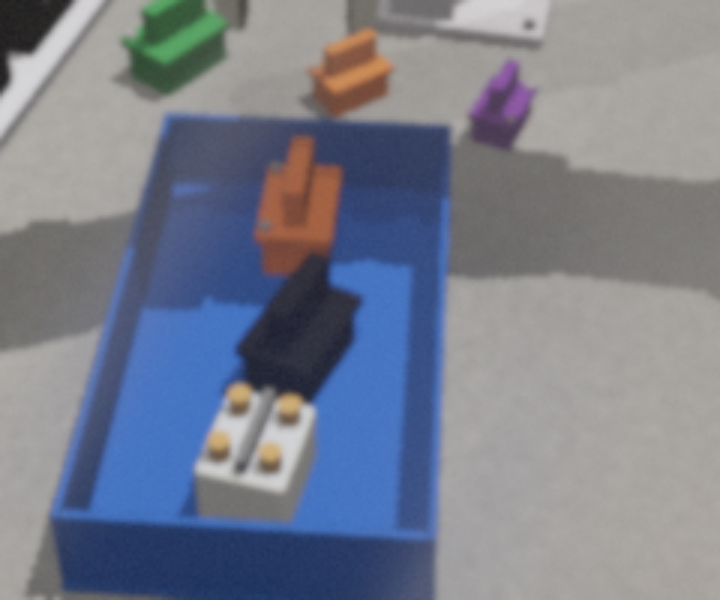

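The crop shows the orange plug upright and unobstructed at (300,205), with the fingers above and out of frame. Now I'll descend and close.

arm_command(motion=[[50,35,0,1.5,0,0,0],[50,35,0,0,0,0,0],[50,30,0,0,0,0,0],[50,20,0,0,0,0,0],[50,10,0,0,0,0,0]])

```text
clock: 3.65
position: [0.5418, 0.112, 0.2241]
ee_rot: [-0.156, 1.566, 0.155]
force: [0.1, 0.3, 0.4]
width: 0.548
```

arm_command(motion=[[50,0,0,0,0,0,0],[5,0,0,0,0,0,0],[5,0,0,0,0,0,0],[5,0,0,0,0,0,0],[5,0,0,0,0,0,0]], newtons=40)

```text
clock: 4.28
position: [0.5421, 0.1135, 0.2249]
ee_rot: [-0.157, 1.565, 0.157]
force: [0.8, 0.7, 0.1]
width: 0.16
```

arm_command(motion=[[5,0,0,0,0,0,0],[5,0,0,0,0,0,0],[5,0,0,0,0,0,0]])

```text
clock: 4.65
position: [0.5421, 0.1135, 0.2248]
ee_rot: [-0.157, 1.565, 0.157]
force: [0.2, 1.0, 1.9]
width: 0.149
```

Gripped: the opening is 13.7 mm, matching the ridge. Next I'll lift and plan the approach.

arm_command(motion=[[5,-10,0,0,0,0,0],[5,-30,0,0,0,0,0],[5,-50,0,0,0,0,0],[5,-50,0,0,0,0,0],[5,-50,0,0,0,0,0]])

```text
clock: 5.28
position: [0.5415, 0.1134, 0.4167]
ee_rot: [-0.157, 1.565, 0.158]
force: [1.8, 0.2, -1.9]
width: 0.147
```

arm_command(motion=[[5,-20,0,0,0,0,0],[5,0,0,0,0,0,0]])

```text
clock: 5.52
position: [0.542, 0.1138, 0.4365]
ee_rot: [-0.157, 1.562, 0.157]
force: [0.2, -0.0, -3.2]
width: 0.151
```

```bash
python3 - <<'E'
from plan import *
s=arm.observe(); q=R.from_rotvec(s["ee_rot"]); print(s["clock"],s["position"],s["joints"].round(2),s["force"].round(1),s["width"])
y=np.radians(93); ly=np.array([np.cos(y),np.sin(y),0]); h=np.array([np.sin(y),-np.cos(y),0])
l=np.radians(25); n=-np.sin(l)*h+np.array([0,0,np.cos(l)]); lx=np.cross(ly,n)
lens=np.array([.511,-.2046,.1238]); Q=frame(-n,lx); print(n,lx, q.as_matrix().round(2))
p,q=rows(s["position"],q,lens+.40*n,Q,5,step=40,turn=6); print(p); print("then x",80)
P,hsv,f,ok=cloud("side"); cv2.imwrite("pics/s2.png",f[:,:,::-1])
E
```

```text
5.525 [0.54199328 0.11375166 0.43648034] [ 0.17  0.37 -0.64  1.66  0.23  1.18 -0.32] [ 0.2 -0.  -3.2] 0.15133851993305
[-0.42203908 -0.02211813  0.90630779] [0.90506572 0.04743248 0.42261826] [[ 0.   -0.2   0.98]
 [ 0.    0.98  0.2 ]
 [-1.   -0.    0.  ]]
[[5.0, -5.0, -28.0, -26.0, 0.8, -2.5, -0.2], [5.0, -6.0, -29.0, -26.0, 0.9, -2.5, -0.2], [5.0, -7.0, -28.0, -24.0, 0.8, -2.4, -0.2], [5.0, -8.0, -30.0, -24.0, 0.8, -2.5, -0.1], [5.0, -9.0, -29.0, -23.0, 0.9, -2.5, -0.2]]
[[5.0, -10.0, -30.0, -23.0, 0.8, -2.5, -0.2], [5.0, -11.0, -31.0, -21.0, 0.8, -2.4, -0.2], [5.0, -11.0, -30.0, -21.0, 0.9, -2.5, -0.2], [5.0, -13.0, -31.0, -19.0, 0.8, -2.5, -0.2], [5.0, -13.0, -32.0, -19.0, 0.8, -2.5, -0.2]]
[ 0.34182964 -0.21384627  0.4866807 ]
then x 80
```

View pics/s2.png

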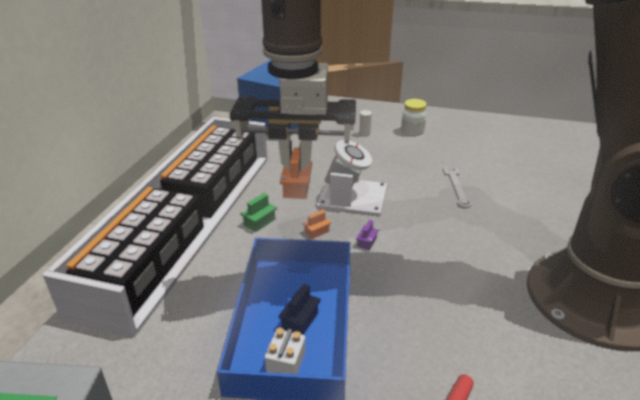

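The plug hangs straight in the jaws at (296,175), clear of the bin. The black plug (300,305) and contactor (287,345) are unmoved. Now moving to the pre-pose.

arm_command(motion=[[5,-5,-28,-26,0.8,-2.5,-0.2],[5,-6,-29,-26,0.9,-2.5,-0.2],[5,-7,-28,-24,0.8,-2.4,-0.2],[5,-8,-30,-24,0.8,-2.5,-0.1],[5,-9,-29,-23,0.9,-2.5,-0.2]])

```text
clock: 6.2
position: [0.4412, -0.051, 0.4583]
ee_rot: [-0.091, 1.353, 0.101]
force: [0.9, -0.4, -2.7]
width: 0.15
```

arm_command(motion=[[5,-10,-30,-23,0.8,-2.5,-0.2],[5,-11,-31,-21,0.8,-2.4,-0.2],[5,-11,-30,-21,0.9,-2.5,-0.2],[5,-13,-31,-19,0.8,-2.5,-0.2],[5,-13,-32,-19,0.8,-2.5,-0.2]])

```text
clock: 6.82
position: [0.3406, -0.2149, 0.4843]
ee_rot: [-0.029, 1.138, 0.046]
force: [0.6, -0.1, -2.1]
width: 0.148
```

arm_command(motion=[[5,0,0,0,0,0,0],[5,0,0,0,0,0,0]])

```text
clock: 7.08
position: [0.3419, -0.2135, 0.4845]
ee_rot: [-0.03, 1.139, 0.047]
force: [0.4, 0.3, -1.5]
width: 0.15
```

```bash
cat > chk.py <<'E'
from plan import *
s=arm.observe(); q=R.from_rotvec(s["ee_rot"]); print(s["clock"],s["position"],s["joints"].round(2),s["force"].round(1),s["width"])
y=np.radians(93); ly=np.array([np.cos(y),np.sin(y),0]); h=np.array([np.sin(y),-np.cos(y),0])
l=np.radians(25); n=-np.sin(l)*h+np.array([0,0,np.cos(l)]); lx=np.cross(ly,n)
lens=np.array([.511,-.2046,.1238]); Q=frame(-n,lx); L=np.c_[lx,ly,n]
print("to goal .32:",(q.inv().apply(lens+.32*n-s["position"])*1000).round(1),np.degrees((q.inv()*Q).as_rotvec()).round(2))
import sys
for c in ("top","side"):
    P,hsv,f,ok=cloud(c); cv2.imwrite(f"pics/{c}_{sys.argv[1]}.png",f[:,:,::-1])
    D=(P-lens)@L; m=orange(hsv)&ok&(np.abs(D[...,:2])<.07).all(-1)&(D[...,2]>.05)&(D[...,2]<.3); X=D[m]
    print(c,len(X),"lens-frame lo/hi",np.percentile(X,2,axis=0).round(4),np.percentile(X,98,axis=0).round(4))
E
python3 chk.py a
```

```text
7.075 [ 0.34187577 -0.21354975  0.48450358] [ 0.86 -0.08 -0.29  2.06 -0.37  0.84  0.82] [ 0.4  0.3 -1.5] 0.14972940385944633
to goal .32: [78.5  0.   1.4] [ 0.02 -0.29 -0.03]
top 812 lens-frame lo/hi [-0.024  -0.0051  0.184 ] [0.0216 0.0336 0.245 ]
side 565 lens-frame lo/hi [-0.0195 -0.0126  0.1839] [0.0214 0.0361 0.247 ]
```

arm_command(motion=[[5,20,0,0,0,0,0],[5,25,0,1,0,0,0],[5,20,0,0,0,0,0],[5,13,0,0,0,0,0],[5,0,0,0,0,0,0]])

```text
clock: 7.8
position: [0.3759, -0.2118, 0.4146]
ee_rot: [-0.031, 1.138, 0.048]
force: [-0.6, -0.1, -1.7]
width: 0.147
```

arm_command(motion=[[5,0,0,0,0,0,0],[5,0,0,0,0,0,0],[5,0,0,0,0,0,0]])

```text
clock: 8.18
position: [0.3756, -0.2125, 0.4158]
ee_rot: [-0.032, 1.136, 0.045]
force: [0.0, -0.3, -1.3]
width: 0.15
```

```bash
cat >> chk.py <<'E'
    for a,b in((.164,.17),(.126,.138),(.1,.126)):
        Y=X[(X[:,2]>a-.003)&(X[:,2]<b)]
        if len(Y)>10: print("  slab",a,len(Y),Y.min(0).round(4),Y.max(0).round(4),rect(Y))
    for t in("plug","lens","blank","contactor"): print("  ",t,[(((np.array(r["point"])-lens)@L).round(3).tolist() if t in("plug","lens") else np.round(r["point"],3).tolist(),round(r["p"],2)) for r in pinpoint(c,t)])
E
python3 chk.py b
```

```text
8.175 [ 0.37558397 -0.21250376  0.41583173] [ 0.82  0.04 -0.34  2.13 -0.35  0.63  0.79] [ 0.  -0.3 -1.3] 0.1499875365252817
to goal .32: [ 2.   0.8 -0.5] [ 0.05 -0.12  0.1 ]
top 616 lens-frame lo/hi [-0.0218 -0.0315  0.1076] [0.0376 0.0319 0.2416]
  slab 0.164 37 [-0.0065  0.0201  0.1611] [0.007  0.0252 0.1695] (array([ 0.2, 22.7]), array([ 4.9, 13.6]), 88.3)
  slab 0.126 203 [-0.0248 -0.0358  0.123 ] [0.0246 0.0321 0.138 ] (array([ 0.4, -1.7]), array([48.8, 68.4]), 1.5)
  slab 0.1 98 [ 0.0166 -0.0076  0.105 ] [0.0205 0.0279 0.1237] (array([19.5, 10.2]), array([ 3.4, 35.6]), 3.9)
   plug [([0.118, 0.147, -0.191], 0.65), ([-0.105, 0.166, -0.091], 0.63), ([-0.001, 0.001, 0.101], 0.6), ([-0.003, 0.151, -0.139], 0.6)]
   lens [([0.002, -0.001, 0.001], 0.97)]
   blank [([0.512, 0.213, 0.002], 0.83)]
   contactor [([0.506, 0.3, 0.007], 0.94)]
side 277 lens-frame lo/hi [-0.0175 -0.0186  0.1158] [0.0215 0.035  0.1702]
  slab 0.164 60 [-0.0046 -0.028   0.1611] [0.007  0.0282 0.17  ] (array([ 0.8, -0.1]), array([56.2, 11.1]), 86.5)
  slab 0.126 40 [-0.0174 -0.023   0.125 ] [0.0232 0.0362 0.1379] (array([2.6, 6.4]), array([34. , 63.7]), 7.5)
  slab 0.1 13 [-0.0134  0.023   0.1082] [0.001 0.032 0.125] (array([-6.7, 29.7]), array([12.2,  9.6]), 44.6)
   plug [([-0.002, -0.001, 0.099], 0.98), ([0.12, 0.146, -0.195], 0.94), ([-0.008, 0.155, -0.132], 0.86), ([-0.103, 0.162, -0.088], 0.86)]
   lens [([0.004, -0.004, 0.002], 0.92)]
   blank [([0.51, 0.216, 0.003], 0.85)]
   contactor [([0.503, 0.302, 0.002], 0.92)]
```

View pics/side_b.png

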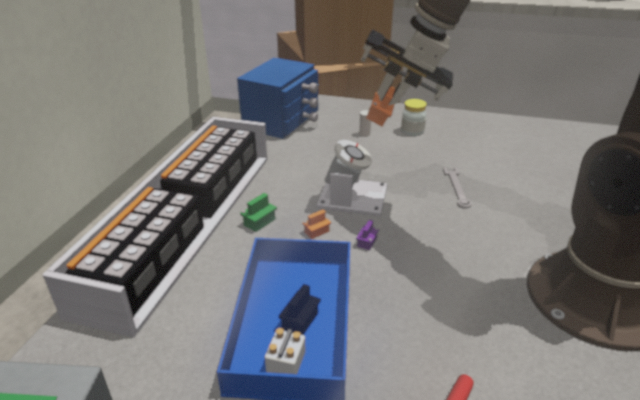

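View pics/top_b.png

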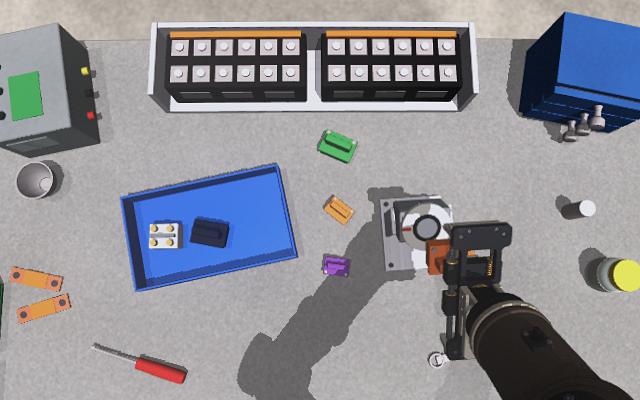

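The side view shows the tilted plug at (380,108), facing the lens at (352,153). The top view shows it at (440,257), aligned with the ring, and the bin parts are unmoved at (210,232) and (165,236). All measured values are within tolerance, so I'm handing in.

```bash
python3 -c "
from cell import arm
print(arm.observe()['dq'].round(4)); print(arm.sign_off())"
```

```text
[-0.0001 -0.0015 -0.0006  0.0013  0.0011 -0.0007 -0.0006]
the job is handed in; nothing more can be done
None
```

I picked the orange plug out of the bin by its ridge with a 40 N grip. The arm is now holding it in front of the inspection camera, and I handed the job in at about 8.2 s.

- **Plug position:** both networks and my depth points put the mouth about 100 mm from the glass and within about 2 mm of the lens axis.
- **Plug angle:** the tool was within 0.2° of the orientation I planned. The flange measured in the top view was within about 1.5° of the red marks. The side view's slab fits were up to 7.5° off in yaw, but that view saw only part of the plug, so I did not rely on them.
- **Steadiness:** joint speeds were close to zero and the opening held steady at 13.8 mm.
- **Black plug and contactor:** the networks found both within about 5 mm of where they were at the start, which is within measurement noise.
- **Camera:** the wrist force readings showed no sign of contact, and the pictures show clear space.

The force on the plug itself can't be read directly. I inferred the hold from the opening and the pictures.

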